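# Raise both arms of the rotary abrasion tester

### The arm

A 6-joint arm with a two-finger parallel gripper is mounted at the origin on the work surface. World frame = base frame: x ahead of the robot, y to its left, z up, the work surface at z = 0. Lengths are in m, angles in degrees, forces in N, time in s.
With the tool pointing down it reaches from about 0.35 to 0.875 m from the base axis. Payload 4.2 kg.
Tool frame: the origin (TCP) lies midway between the tips of the shut fingers; the grasp point (between the pads) lies 19 mm behind it; z points along the fingers, y is the line along which they close (so a half turn about z gives the same grasp; the last joint's range is limited). The gripper opens to 87 mm and grips with 3 to 60 N. Pads are 19 mm wide; open, the fingers measure 117 mm over their backs; the gripper's body (75 mm by 190 mm) begins 51 mm behind the grasp point.
Start: joints at [-56.001, 22.042, 0.453, 0, -68.411, -14.817], TCP at [0.205, -0.59, 0.223] pointing down, gripper open.
Joint ranges: [-179.83, 179.83], [-69.29, 118.12], [-61.27, 80.66], [-181.25, 117.63], [-171.15, -9.14], [-177.46, 177.46]. Speed limits (degrees/s): [159.86, 159.86, 180, 180, 180, 180].

### API

Orientations are given as [roll, pitch, yaw] about the fixed x, y, z axes, in that order (R = Rz(yaw) Ry(pitch) Rx(roll)).
In Python, from workcell import env gives the robot as it stands. The module is installed in compiled form; this text tells all that it offers. Calls block until the motion is done:
- env.goto(position, orientation): joint-space move of the TCP to a pose.
- env.move_straight(position, rotation=None, rate=0.15, force_limit=None): straight line of the TCP; rotation=None keeps the orientation; rate is the mean speed in m/s. With force_limit (N) it stops when the force on the tool has changed by that much, and returns True; else False.
- env.set_joints(angles): joint-space move.
- env.gripper_to(opening, grasp_force=None): opening from 0.0 (shut) to 1.0 (fully open); grasp_force is the grip in N (None keeps the last); returns when the fingers have stopped.
- env.dwell(seconds).
- env.inverse_kinematics(position, orientation): joint angles nearest the present ones, or None.
- env.read_state(): the state.
- env.grab_frame(name): name is "scene" or "top" or "wrist"; returns a dict with "image" (480x640x3 uint8, blue, green, red), "fx", "fy", "cx", "cy" (pixels), "position" and "orientation" of the camera in the world. Camera axes: x right, y up, looking along -z (the intrinsics and any distortion apply to the point x, -y, -z); pixel columns grow to the right and rows downward; lengths in m; the calibration is good to about 2 mm. A picture is of the moment at which its call begins. There is no depth.
A pose or a line that the arm cannot do raises env.Unreachable and nothing moves.
- env.close_job(): hands the job in; it is judged then, once.
Trained networks look in a picture, given as the dict that the camera call returned (one of the last four; its "shot" number tells which), for a name from the list of things; names that differ only in an ending like _2 or _b are one class to them, and where a whole thing is asked for, a point or a joint stands for the part that bears it (a point fixed in the world has none). Each returns a list of dicts, best first, with "score" (0 to 1); they miss things now and then, are a little off and sometimes report something else, mostly with a low value. They report only what shows in the picture. A call takes as long as a camera call.
- env.search_frame(picture, thing): "xyz" ([x, y, z] in m, in world coordinates, good to about 4 mm: the middle of the surface that is visible of it).
- env.trace(picture, thing): "mask" (480x640 bool, what is visible of it).
The state is a dict: "clock": time; "joint_positions": joint angles; "qvel": joint speeds; "joint_torque": joint torques, N m; "position": TCP position; "tool_rot": TCP orientation; "force": force on the tool from outside, world axes, zero at the start; "wrist_torque": the same for the moment, N m; "opening": opening from 0.0 (shut) to 1.0 (fully open); "finger_force": force on a finger pad.
Only numpy, scipy, OpenCV 4.12 (cv2) and the standard library are available. Lean on these libraries where they do the work, as an engineer would, in place of code of your own. Each camera call takes 0.05 s, during which the arm holds its last target. There are 200 camera calls.

### The job

The test on the rotary abrasion tester is over: with the fingertips, push each of its two counterweighted arms up by its free front end, past its balance point, so that both stay raised, resting back on the stop bar. Only push, never grip, and be gentle: do not fling an arm over, let it drop back towards the panel, or push on the abrasive wheels. Leave the things standing on and around the tester where they are.

Things in the scene. Friction and masses are not known exactly. Their poses are not given: they have to be found in the camera images.
- tester: white bench-top rotary abrasion tester, fixed; origin at bench level, 170 mm behind its front face; x to its rear, y to its left, z up. Its front faces roughly to the robot's right (-y), its left side to the robot. Housing 360 mm deep, 300 mm wide (150 mm each side), flat deck 85 mm above the bench. Two parallel arms, 64 mm left and right of the middle; front ends 85 mm before the origin, hinges 100 mm behind it.
- panel (a point): middle of the test panel's top, 123 mm above the bench: a grey disc 100 mm across on a turntable 110 mm across; the clamp nut in its middle rises 10 mm above this point.
- stop (a point): middle of the fixed steel stop bar, 12 mm round, 208 mm long across the tester behind the hinges (35 mm behind and 60 mm above the pins), on a post at each end; a raised arm leans its top face on it. 30 to 37 mm behind it a folded-back suction tube 24 mm across stands in the middle, up to 237 mm above the bench.
- left_arm (a joint): hinge of the left arm (the one nearer to the robot), rad: 0 = level, wheel on the test panel (its start); grows as the front end swings up and to the rear; about 1.13 = balance point; 1.60 = just past upright, on the stop. Let go below the balance point it falls back; beyond it it sinks by itself, damped (0.15 N m s/rad), onto the stop and stays. 2 to 3.5 N at the front end lifts it.
- right_arm (a joint): hinge of the right arm (the one farther from the robot), rad: 0 = level, wheel on the test panel (its start); grows as the front end swings up and to the rear; about 1.13 = balance point; 1.60 = just past upright, on the stop. Let go below the balance point it falls back; beyond it it sinks by itself, damped (0.15 N m s/rad), onto the stop and stays. 2 to 3.5 N at the front end lifts it.
- left_end (a point): centre of the left arm's front end face. The arm is a straight aluminium bar 16 mm wide, 18 mm high; level, its underside is 55 mm above the deck and only the deck lies under its front 35 mm. Axes turn with the arm: x along the bar to its rear, y left, z out of its top. 65 mm behind here: a steel load disc on top (50 mm across, up to 31 mm above this point) and the wheel on its right side.
- right_end (a point): centre of the right arm's front end face. The arm is a straight aluminium bar 16 mm wide, 18 mm high; level, its underside is 55 mm above the deck and only the deck lies under its front 35 mm. Axes turn with the arm: x along the bar to its rear, y left, z out of its top. 65 mm behind here: a steel load disc on top (50 mm across, up to 31 mm above this point) and the wheel on its left side.
- left_pivot (a point): centre of the left arm's hinge pin, fixed on the tester, 131 mm above the bench, 18 mm below the axis of the level bar and 185 mm behind its front end. Axes of the tester: x front to rear, y left (along the pin), z up. The arm swings in the upright x-z plane through here. Behind the pin the bar's 45 mm tail carries a steel counterweight 40 mm across.
- right_pivot (a point): centre of the right arm's hinge pin, fixed on the tester, 131 mm above the bench, 18 mm below the axis of the level bar and 185 mm behind its front end. Axes of the tester: x front to rear, y left (along the pin), z up. The arm swings in the upright x-z plane through here. Behind the pin the bar's 45 mm tail carries a steel counterweight 40 mm across.
- left_wheel: abrasive wheel on the left arm's inner side, 52 mm across and 13 mm thick, spins freely about its y axis; origin at its centre, 65 mm behind the arm's front end and 18.5 mm inboard of the bar's middle. Not to be pushed on.
- right_wheel: abrasive wheel on the right arm's inner side, 52 mm across and 13 mm thick, spins freely about its y axis; origin at its centre, 65 mm behind the arm's front end and 18.5 mm inboard of the bar's middle. Not to be pushed on.
- spare_mass: bystander: loose steel load mass with a knob, 38 mm across, 46 mm high, standing on the deck outboard of the right arm; origin at the centre of its underside. Leave alone.
- bottle: bystander: white reagent bottle, 68 mm across, 135 mm high, on the bench behind the tester; origin at the centre of its underside. Leave alone.
- carton: bystander: small cardboard carton 75 x 75 x 50 mm high on the bench before the tester's front; origin at the centre of its underside. Leave alone.
- jar: bystander: amber glass jar with black cap, 56 mm across, 85 mm high, on the bench behind the tester, beside the bottle; origin at the centre of its underside. Leave alone.

How it is judged:
By the outcome, as a careful person would: the job done as asked, in the order asked, and still so for the second after the job is handed in, with the robot touching nothing.
It also fails if it takes over 62 s, if anything falls off the work surface, if the arm or the gripper's body presses on something with over 40 N, if the wrist force passes 120 N, or if a joint passes its speed limit or range.

## Working session

There is one attempt and no reset: what is moved stays moved. The work goes in short steps, each a Python script; the robot and the scene stay as the last script left them, time stands still between calls to the robot, and variables do not carry over. Pictures are saved under pics/ and viewed, at most 10 in all, crops included, and the job is handed in when it is done.

```bash
mkdir -p pics; python3 - <<'E'
from workcell import env
import cv2
for n in("scene","top"):
    f=env.grab_frame(n); cv2.imwrite(f"pics/{n}0.png",f["image"])
    print(n,f["fx"],f["position"],f["orientation"])
    for t in("left_end","right_end","left_pivot","right_pivot","panel","stop","left_wheel","right_wheel","spare_mass","bottle","carton","jar","tester"):
        r=env.search_frame(f,t)
        print(t,[([round(float(v),3) for v in d["xyz"]],round(d["score"],2)) for d in r[:2]])
print(env.read_state())
E
```

```text
scene 469.11863697226227 [0.81154123 0.50210535 0.87277504] [ 37.57411256   1.10916196 151.97894996]
left_end [([0.473, 0.009, 0.16], 0.79)]
right_end [([0.598, 0.02, 0.159], 0.89)]
left_pivot [([0.548, 0.068, 0.083], 0.6), ([0.473, 0.006, 0.16], 0.22)]
right_pivot [([0.551, 0.068, 0.089], 0.82)]
panel [([0.598, 0.021, 0.161], 0.72), ([0.553, 0.072, 0.088], 0.6)]
stop [([0.553, 0.07, 0.085], 0.9), ([0.596, 0.019, 0.154], 0.58)]
left_wheel [([0.495, -0.009, 0.157], 0.74)]
right_wheel [([0.494, -0.008, 0.155], 0.45), ([0.576, 0.007, 0.16], 0.38)]
spare_mass [([0.657, 0.051, 0.111], 0.59), ([0.474, 0.007, 0.162], 0.46)]
bottle [([0.553, 0.071, 0.085], 0.59)]
carton [([0.532, -0.272, 0.052], 0.78)]
jar [([0.615, 0.286, 0.086], 0.7), ([0.545, 0.068, 0.087], 0.46)]
tester [([0.548, 0.068, 0.088], 0.55), ([0.598, 0.021, 0.156], 0.18)]
top 625.0151995361797 [0.3075542  0.00467204 1.39911052] [ 10.55525026   0.59667283 -89.32479884]
left_end [([0.469, 0.004, 0.16], 0.95)]
right_end [([0.589, -0.001, 0.16], 0.63)]
left_pivot [([0.517, 0.012, 0.085], 0.96)]
right_pivot [([0.515, 0.009, 0.085], 
[... 415 characters left out ...]
 0.73)]
{'clock': 1.4, 'joint_positions': array([-5.60037926e+01,  2.20421102e+01,  4.51796952e-01, -7.59114381e-05,
       -6.84106509e+01, -1.48171149e+01]), 'qvel': array([-0.03932148,  0.04887635,  0.05099353, -0.01282022, -0.07379864,
       -0.0293101 ]), 'joint_torque': array([ 7.38832705e-05, -3.90470016e+01,  1.87621075e+01,  4.22433347e+00,
        1.54794037e-02, -4.58961210e-06]), 'position': array([ 0.20534589, -0.59027765,  0.22253966]), 'tool_rot': array([ 1.79999050e+02, -1.78323001e-04, -1.60820935e+02]), 'force': array([ 0.15488475, -0.65474376,  0.38955168]), 'wrist_torque': array([-0.01528276,  0.01737159,  0.03031513]), 'finger_force': 0.0, 'opening': 0.9967313278290599}
```

View pics/top0.png

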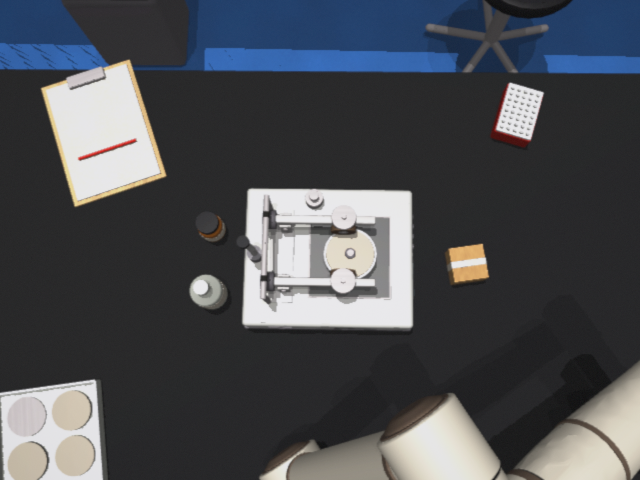

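View pics/scene0.png

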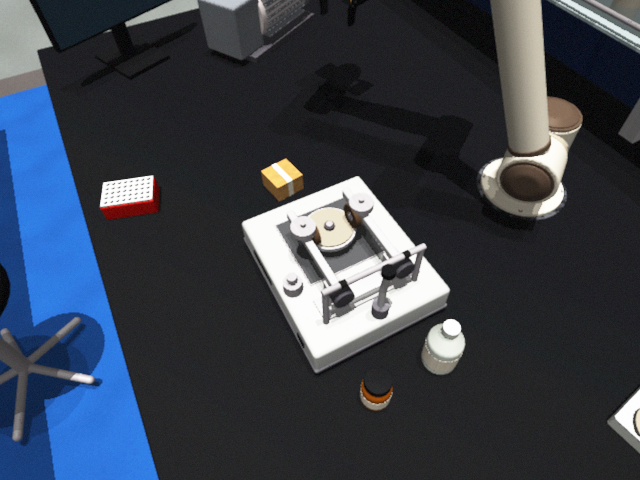

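The top view shows the tester with its deck corners near (248,189), (411,190), (413,329) and (243,328). The arm front ends are near (375,283) for the left and (375,220) for the right, and the front faces image right (-y).

```bash
cat > h.py <<'E'
from workcell import env
import numpy as np, cv2
from scipy.spatial.transform import Rotation as R
def back(f,uv,z):
    M=R.from_euler('xyz',f["orientation"],degrees=True).as_matrix()
    d=M@np.array([(uv[0]-f["cx"])/f["fx"],-(uv[1]-f["cy"])/f["fy"],-1])
    p=np.array(f["position"]); return p+d*(z-p[2])/d[2]
def proj(f,P):
    M=R.from_euler('xyz',f["orientation"],degrees=True).as_matrix()
    q=M.T@(np.array(P)-f["position"]); return [f["cx"]+f["fx"]*q[0]/-q[2],f["cy"]+f["fy"]*q[1]/q[2]]
E
python3 - <<'E'
from h import *
f=env.grab_frame("top"); print(f.keys())
for n,uv,z in [("c1",(248,189),.085),("c2",(411,190),.085),("c3",(413,329),.085),("c4",(243,328),.085),("Le",(375,283),.158),("Re",(375,220),.158),("carton",(468,264),.05)]:
    print(n,back(f,uv,z).round(3))
c=cv2.resize(f["image"][180:340,235:425],None,fx=4,fy=3.75,interpolation=cv2.INTER_CUBIC); c=cv2.resize(f["image"][185:335,235:425],None,fx=4,fy=4,interpolation=cv2.INTER_CUBIC); cv2.imwrite("pics/crop.png",c)
g=env.grab_frame("scene"); cv2.imwrite("pics/crop2.png",cv2.resize(g["image"][170:320,235:435],None,fx=4,fy=4,interpolation=cv2.INTER_CUBIC))
E
```

```text
dict_keys(['image', 'fx', 'fy', 'cx', 'cy', 'position', 'orientation', 'shot'])
c1 [0.678 0.189 0.085]
c2 [ 0.679 -0.166  0.085]
c3 [ 0.379 -0.166  0.085]
c4 [0.378 0.189 0.085]
Le [ 0.466 -0.082  0.158]
Re [ 0.595 -0.082  0.158]
carton [ 0.523 -0.292  0.05 ]
```

View pics/crop.png

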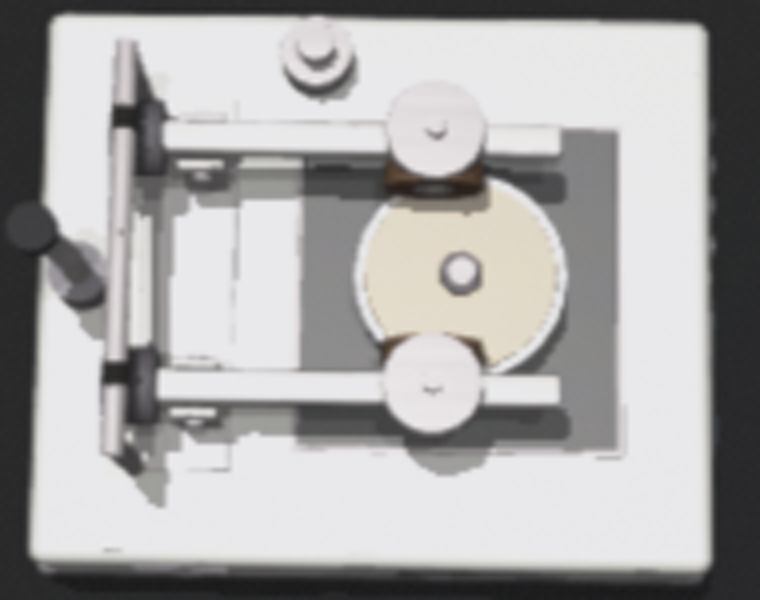

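View pics/crop2.png

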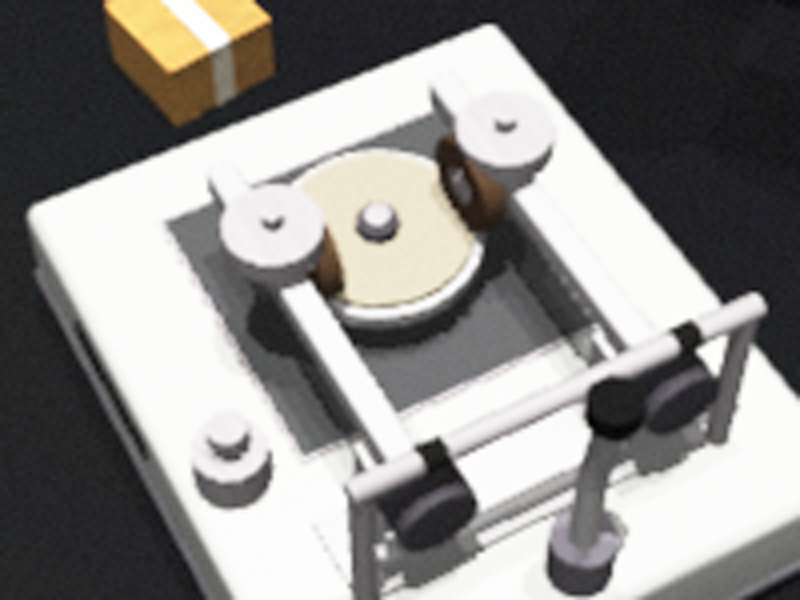

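The crops show both bars level, with a bright stop bar, wheels inboard and the spare mass well outboard. I'll push from the front with the tool pitched about 30° below horizontal and check the IK first.

```bash
cat >> h.py <<'E'
A=np.radians(30)
def setup(f):
    Le,Re=back(f,(375,282.5),.158),back(f,(375,220),.158)
    Lr,Rr=back(f,(273.75,281.75),.158),back(f,(275,219.25),.158)
    return Le,Re,Lr,Rr
def tcp(E,ex,phi,drop=0.,s=.167):
    """E: end centre xy; ex: unit tester x (xy); upper tip corner on underside at distance s from pin"""
    u=-s*np.cos(phi)+.009*np.sin(phi)+.185; z=.131+s*np.sin(phi)+.009*np.cos(phi)
    u-=.0095*np.sin(A); z-=.0095*np.cos(A)+drop
    return np.array([*(np.array(E)+u*ex),z])
def rot(ex,sgn):
    z=np.array([*(np.cos(A)*ex),-np.sin(A)]); y=sgn*np.array([ex[1],-ex[0],0])
    return R.from_matrix(np.array([np.cross(y,z),y,z]).T).as_euler('xyz',degrees=True)
E
python3 - <<'E'
from h import *
f=env.grab_frame("top"); P=setup(f)
for p in P: print(p.round(4))
print(back(f,(266.25,195),.191).round(4),back(f,(263,298),.191).round(4))
g=env.grab_frame("scene")
for p in P[:2]: print("scene px of end top",np.round(proj(g,p),1))
ex=np.array([0,1.])
for sgn in(1,-1):
  o=rot(ex,sgn); print(sgn,o.round(1))
  for E in P[:2]:
    for a in ((-.09,.25),0,.7,1.45):
      p=[E[0],E[1]+a[0],a[1]] if isinstance(a,tuple) else tcp(E[:2],ex,a)
      j=env.inverse_kinematics(p,o); print(np.round(p,3),None if j is None else np.round(j))
E
```

```text
[ 0.4668 -0.0821  0.158 ]
[ 0.5948 -0.0825  0.158 ]
[0.4662 0.1203 0.158 ]
[0.5945 0.1212 0.158 ]
[0.6364 0.1369 0.191 ] [0.4301 0.1373 0.191 ]
scene px of end top [345.9 188.2]
scene px of end top [290.5 210.6]
1 [180. -60.  90.]
[ 0.467 -0.172  0.25 ] [ -34.   29.   10.  -49. -107. -145.]
[ 0.467 -0.069  0.132] [ -26.   32.   -4.  -51.  -90. -136.]
[ 0.467 -0.024  0.237] [ -22.   22.   -3.  -54.  -95. -148.]
[0.467 0.087 0.29 ] [ -11.   14.   -5.  -58.  -90. -158.]
[ 0.595 -0.172  0.25 ] [ -29.   37.   26.  -53. -108. -155.]
[ 0.595 -0.069  0.132] [ -21.   40.   12.  -54.  -93. -146.]
[ 0.595 -0.024  0.237] [ -18.   31.   14.  -56.  -96. -156.]
[0.595 0.087 0.29 ] [  -9.   25.   11.  -59.  -91. -164.]
-1 [180.  60. -90.]
[ 0.467 -0.172  0.25 ] [ -34.   29.   10.  -49. -107.   35.]
[ 0.467 -0.069  0.132] [-26.  32.  -4. -51. -90.  44.]
[ 0.467 -0.024  0.237] [-22.  22.  -3. -54. -95.  32.]
[0.467 0.087 0.29 ] [-11.  14.  -5. -58. -90.  22.]
[ 0.595 -0.172  0.25 ] [ -29.   37.   26.  -53. -108.   25.]
[ 0.595 -0.069  0.132] [-21.  40.  12. -54. -93.  34.]
[ 0.595 -0.024  0.237] [-18.  31.  14. -56. -96.  24.]
[0.595 0.087 0.29 ] [ -9.  25.  11. -59. -91.  16.]
```

```bash
cat >> h.py <<'E'
EX=np.array([0,1.])
ENDS={"left":(.4668,-.0823),"right":(.5948,-.0823)}
def approach(side):
    E=np.array(ENDS[side]); o=rot(EX,-1)
    env.goto([E[0],E[1]-.11,.25],o)
    s=tcp(E,EX,0,.024)
    env.move_straight(s-[0,.08,0],rate=.12); 
    hit=env.move_straight(s,rate=.06,force_limit=4); st=env.read_state()
    print("under",hit,st["clock"],st["position"].round(3),st["force"].round(2))
def push(side,phis,rate):
    for p in phis:
        hit=env.move_straight(tcp(np.array(ENDS[side]),EX,p),rate=rate,force_limit=20); st=env.read_state()
        print(round(p,2),hit,round(st["clock"],1),st["position"].round(3),st["force"].round(2))
        if hit: break
E
python3 - <<'E'
from h import *
env.gripper_to(0.0)
approach("left")
push("left",[0,.2],.04)
f=env.grab_frame("scene"); cv2.imwrite("pics/s1.png",f["image"])
E
```

```text
under False 7.6917 [ 0.467 -0.069  0.108] [-0.26  0.17  1.52]
0 False 8.4 [ 0.467 -0.069  0.132] [ 1.43 -0.31 -2.  ]
0.2 False 9.4 [ 0.467 -0.064  0.165] [ 0.73 -0.01 -2.  ]
```

View pics/s1.png

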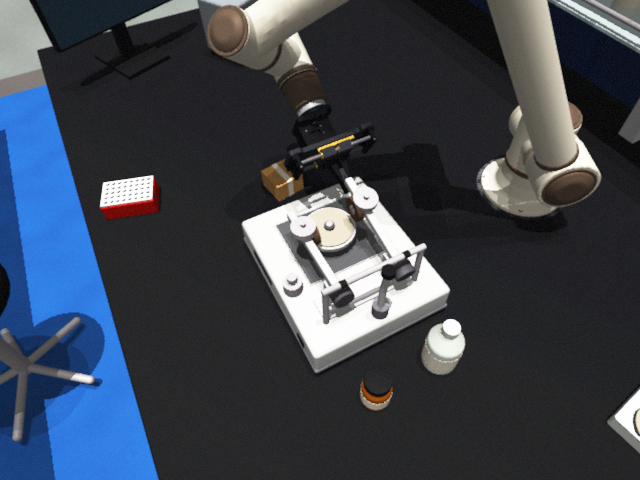

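The finger is under the left arm's front end and lifting it: the load disc has moved to (366,199) and the force is about 2 N. I'll continue.

```bash
python3 - <<'E'
from h import *
push("left",np.arange(.4,1.01,.2),.05)
push("left",np.arange(1.1,1.46,.1),.03)
env.dwell(.5)
f=env.grab_frame("scene"); cv2.imwrite("pics/s2.png",f["image"][60:400,160:560])
E
```

```text
0.4 False 10.3 [ 0.467 -0.052  0.196] [ 0.98 -1.41 -1.99]
0.6 False 11.1 [ 0.467 -0.035  0.225] [-0.26 -1.11 -0.49]
0.8 False 11.9 [ 0.467 -0.012  0.249] [ 0.4  -1.41 -0.52]
1.0 False 12.7 [0.467 0.015 0.268] [1.37 0.42 0.66]
1.1 False 13.4 [0.467 0.03  0.276] [-0.58 -0.15  0.3 ]
1.2 False 14.2 [0.467 0.046 0.282] [0.15 0.11 0.38]
1.3 False 14.9 [0.467 0.062 0.286] [-0.53 -0.79 -0.19]
1.4 False 15.6 [0.467 0.078 0.289] [ 0.19 -0.47  0.33]
```

View pics/s2.png

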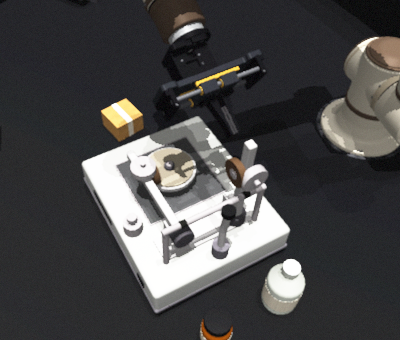

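The left arm is upright on the stop, with its end near (250,145), and the finger is clear of it. Next I back off forward and do the right arm.

```bash
python3 - <<'E'
from h import *
env.move_straight([.4668,-.19,.28],rate=.15)
approach("right")
push("right",[0,.2],.04)
push("right",np.arange(.4,1.01,.2),.05)
push("right",np.arange(1.1,1.46,.1),.03)
env.dwell(.5)
env.move_straight([.5948,-.19,.28],rate=.1)
env.dwell(1.5)
f=env.grab_frame("scene"); cv2.imwrite("pics/s3.png",f["image"][60:400,160:560]); print(env.read_state()["clock"])
E
```

```text
under False 21.5333 [ 0.595 -0.069  0.108] [ 0.16  1.27 -0.1 ]
0 False 22.3 [ 0.595 -0.069  0.132] [ 0.58 -0.88 -2.71]
0.2 False 23.3 [ 0.595 -0.064  0.165] [ 1.46 -0.44 -1.87]
0.4 False 24.1 [ 0.595 -0.052  0.196] [ 0.01 -1.21 -1.75]
0.6 False 24.9 [ 0.595 -0.035  0.225] [-0.09 -1.41 -1.09]
0.8 False 25.7 [ 0.595 -0.012  0.249] [-0.66 -0.97  0.42]
1.0 False 26.5 [0.595 0.015 0.268] [ 0.28 -0.5   0.05]
1.1 False 27.2 [0.595 0.03  0.276] [-0.12 -0.51  0.27]
1.2 False 27.9 [0.595 0.046 0.282] [ 0.68 -0.1   0.28]
1.3 False 28.7 [0.595 0.062 0.286] [-0.18 -0.19 -0.6 ]
1.4 False 29.4 [0.595 0.078 0.289] [-0.42 -0.1   0.64]
34.25
```

View pics/s3.png

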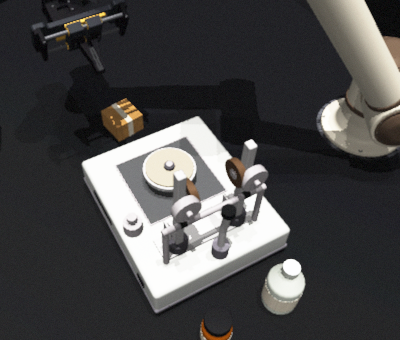

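Both arms are raised on the stop, with their ends near (250,145) and (180,178). The bystanders have not moved and the gripper is clear.

```bash
python3 -c "
from workcell import env
print(env.close_job())"
```

```text
the job is handed in; nothing more can be done
None
```

Both tester arms are pushed up past balance and resting on the stop bar, the surrounding items look undisturbed in the last camera view, and the job was handed in at about 34 s of the 62 s limit.

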